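# Re-set a ratchet-propped sharpening rest and lay the oilstone on it

### The arm

A 6-joint arm with a two-finger parallel gripper is mounted at the origin on a cart in front of the work surface, level with it; the furniture and walls round the work are solid. World frame = base frame: x ahead of the robot, y to its left, z up, the work surface at z = 0. Lengths are in m, angles in rad, forces in N, time in s.
With the tool pointing down it reaches from about 0.425 to 0.95 m from the base axis. Payload 14.7 kg.
Tool frame: the origin (TCP) lies midway between the tips of the shut fingers; the grasp point (between the pads) lies 19 mm behind it (arm.hold_point_z is the distance from the TCP to the grasp point, in m); z points along the fingers, y is the line along which they close (so a half turn about z gives the same grasp; the last joint's range is limited). The gripper opens to 85 mm and grips with 20 to 120 N. Pads are 22 mm wide; open, the fingers measure 114 mm over their backs; the gripper's body (76 mm by 85 mm) begins 54 mm behind the grasp point. The pads swing forward as they close: fully open they stand 13 mm farther back than shut.
Start: joints at [-1.215, 0.48, 1.596, -0, 1.065, -0.047], TCP at [0.255, -0.598, 0.231] pointing down, gripper open.
Joint ranges: [-2.75, 2.75], [-0.82, 2.05], [0.23, 2.67], [-1.56, 4.7], [0.09, 2.69], [-2.92, 2.92]. Speed limits (rad/s): [1.89, 1.89, 2.39, 3.01, 3.01, 3.01].

### API

Orientations are given as a unit quaternion [x, y, z, w].
In Python, from bench import arm gives the robot as it stands. The module is installed in compiled form; this text tells all that it offers. Calls block until the motion is done:
- arm.reach(position, orientation): joint-space move of the TCP to a pose.
- arm.move_l(position, orientation=None, velocity=0.15): straight line of the TCP; orientation=None keeps the orientation; velocity is the mean speed in m/s.
- arm.set_joints(angles): joint-space move.
- arm.gripper_to(opening, grip_force=None): opening from 0.0 (shut) to 1.0 (fully open); grip_force is the grip in N (None keeps the last); returns when the fingers have stopped.
- arm.hold(seconds).
- arm.solve_ik(position, orientation): joint angles nearest the present ones, or None.
- arm.state(): the state.
- arm.capture(name): name is "scene" or "top" or "wrist"; returns a dict with "img" (420x560x3 uint8, red, green, blue), "fx", "fy", "cx", "cy" (pixels), "rvec" (rotation vector, rad) and "tvec" (3), from world to camera coordinates, as OpenCV has them. Camera axes: x right, y down, z forward; pixel columns grow to the right and rows downward; lengths in m; the calibration is good to about 2 mm. A picture is of the moment at which its call begins. There is no depth.
A pose or a line that the arm cannot do raises arm.Unreachable and nothing moves.
- arm.sign_off(): hands the job in; it is judged then, once.
Trained networks look in the newest picture that a camera, given by its name, has taken for a name from the list of things; names that differ only in an ending like _2 or _b are one class to them, and where a whole thing is asked for, a point or a joint stands for the part that bears it (a point fixed in the world has none). Each returns a list of dicts, best first, with "conf" (0 to 1); they miss things now and then, are a little off and sometimes report something else, mostly with a low value. They report only what shows in the picture. A call takes as long as a camera call.
- arm.silhouettes(camera, thing): "pixels" (420x560 bool, what is visible of it) and "extent" ([left, top, right, bottom] in pixels, round what is visible of it).
The state is a dict: "clock": time; "joint_pos": joint angles; "joint_velocities": joint speeds; "joint_efforts": joint torques, N m; "ee_pos": TCP position; "tcp_rot": TCP orientation; "force": force on the tool from outside, world axes, zero at the start; "torque": the same for the moment, N m; "finger_gap": opening from 0.0 (shut) to 1.0 (fully open); "grip_force": force on a finger pad.
Only numpy, scipy, OpenCV 4.12 (cv2) and the standard library are available. Lean on these libraries where they do the work, as an engineer would, in place of code of your own. Each camera call takes 0.05 s, during which the arm holds its last target. There are 200 camera calls.

### The job

The sharpening rest is propped too steep, and its ratchet only lets it go up. Lift its board all the way up past the last notch so that the pawl is thrown clear, let the board down flat, then raise it to the second notch up from flat and leave it propped there. Then lay the whetstone flat on the sloping board, set down rather than dropped, lengthwise up the slope with its lower end against the ledge; leave the other things on the bench alone.

Things in the scene. Friction and masses are not known exactly. Their poses are not given: they have to be found in the camera images.
- board (a joint): tilting board, rad (starts in the third or fourth notch): 0 = flat, grows as its lift rail is raised; stop at 1.41. Notches hold it at about 0.22, 0.485, 0.745, 1.01 (first to fourth); one catches when the board is raised 0.07 past it, and the board sinks back onto it. Above 1.28 a lug throws the pawl clear and the board can come down; below 0.06 another throws it in again. Lifts with 3 N; unpropped it falls
- pawl (a joint): small upright steel pawl beside the ratchet wheel, lean in rad: -0.38 to -0.15 = on the wheel (board only goes up), +0.3 to +0.4 = tipped over and clear (board free to come down). It tips by its own weight over centre at 0
- hinge_axis (a point): middle of the board's hinge, 84 mm above the table, fixed to the stand. x axis: level, from hinge to lift edge; y along the hinge, z up. Ratchet wheel (56 mm radius) and pawl stand at y = 85 to 116 mm. Base 12 mm thick, x -45 to 150, y -82 to 118 mm; rest bar under the flat board at x 115 to 129 mm. Nothing is below the lift edge
- lift_rail (a point): middle of the round wooden lift rail (18 mm diameter, 128 mm long, along y) on the board's free edge, 181 mm from the hinge, 87 mm above the table when flat; can be pushed up from beneath or pinched. Axes of the board: x from hinge to rail, z out of its top face. Board 128 mm wide, 14 mm thick, top face 7 mm above the rail's middle along z
- board_seat (a point): on the board's top face, at the middle of the foot of the low ledge (ledge 10 mm thick, 14 mm high, 110 mm wide, along y at the hinge end). Same axes as lift_rail: x up the slope, z out of the face. The face is free from x = 0 to 160 mm, y -64 to 64 mm
- whetstone: plain grey oilstone block, 48 x 152 x 24 mm, about 0.5 kg; origin at the centre of its underside, y along its 152 mm length, z up; starts flat on the table left of the rest
- nail_tin: bystander: round grey tin of nails, 74 mm across, 61 mm high, behind the rest; origin at the centre of its underside
- barrel_tap: bystander: brass barrel tap lying behind the rest, 104 mm long; origin at the underside
- pliers: bystander: pliers lying at the front left, 165 mm long, 12 mm high; origin at the underside

How it is judged:
By the outcome, as a careful person would: the job done as asked, in the order asked, and still so for the second after the job is handed in, with the robot touching nothing.
It also fails if it takes over 72 s, if anything falls off the work surface, if the arm or the gripper's body presses on something with over 40 N, if the wrist force passes 120 N, or if a joint passes its speed limit or range.

## Working session

There is one attempt and no reset: what is moved stays moved. The work goes in short steps, each a Python script; the robot and the scene stay as the last script left them, time stands still between calls to the robot, and variables do not carry over. Pictures are saved under pics/ and viewed, at most 13 in all, crops included, and the job is handed in when it is done.

```bash
mkdir -p pics; python3 - <<'E'
from bench import arm
import cv2,numpy as np
ims=[]
for c in ["scene","top"]:
    d=arm.capture(c); ims.append(d["img"])
    print(c,d["fx"],d["fy"],d["cx"],d["cy"],np.round(d["rvec"],4),np.round(d["tvec"],4))
    cv2.imwrite(f"pics/{c}0.png",cv2.resize(d["img"][:,:,::-1],None,fx=1.4,fy=1.4))
    for t in ["board","pawl","lift_rail","board_seat","whetstone","nail_tin","barrel_tap","pliers"]:
        for s in arm.silhouettes(c,t)[:2]:
            p=np.argwhere(s["pixels"]); print(t,round(s["conf"],2),s["extent"],p.mean(0)[::-1].round(1),len(p))
print(arm.state())
E
```

```text
scene 474.13519883941746 474.13519883941746 278.5558427382612 208.638196189232 [ 1.6558 -1.5769  0.8301] [0.3129 0.3443 0.479 ]
board 0.88 [298.8, 123.5, 401.5, 289.9] [352.1 217.8] 5115
pawl 0.8 [322.5, 259.1, 347.8, 279.9] [335.1 271. ] 218
lift_rail 0.92 [295.9, 120.2, 402.3, 282.9] [351.9 217.3] 5030
board_seat 0.79 [297.3, 119.5, 402.2, 286.7] [351.9 217.5] 5377
whetstone 0.65 [192.6, 209.5, 239.9, 264.0] [214.7 236.5] 1572
nail_tin 0.93 [305.8, 171.9, 338.9, 208.9] [317.8 194.3] 751
barrel_tap 0.83 [236.6, 174.9, 282.2, 197.9] [263.6 188.7] 492
barrel_tap 0.54 [300.9, 121.2, 402.6, 288.5] [352.1 217.4] 5140
pliers 0.62 [128.1, 260.1, 215.3, 324.7] [169.6 292. ] 1518
pliers 0.52 [269.5, 122.8, 399.2, 312.7] [334.1 247.8] 12279
top 495.27981282315966 495.27981282315966 286.26562940613394 212.4063698589286 [ 1.4743 -2.5608  0.3917] [0.5343 0.2744 0.982 ]
board 0.66 [300.7, 167.8, 405.3, 256.2] [345.3 203.5] 3505
pawl 0.61 [297.5, 168.8, 402.6, 252.6] [345.6 203.9] 3522
lift_rail 0.74 [295.6, 171.1, 404.8, 255.0] [345.5 204.2] 3651
board_seat 0.75 [295.9, 169.8, 403.0, 255.4] [345.
[... 398 characters left out ...]
: 0.9, 'joint_pos': array([-1.21460560e+00,  4.80216976e-01,  1.59633298e+00,  3.50488208e-05,
        1.06510872e+00, -4.66118586e-02]), 'joint_velocities': array([-0.00012151, -0.00078489,  0.00022363,  0.00043362,  0.00166067,
       -0.00012843]), 'joint_efforts': array([-1.03173490e-03, -9.50476384e+01, -4.30650902e+01, -1.74328566e-04,
        1.41887493e-03, -1.00585567e-07]), 'ee_pos': array([ 0.2548109 , -0.5979397 ,  0.23127322]), 'tcp_rot': array([ 9.79788919e-01,  2.00034178e-01,  1.00583310e-05, -3.49786427e-05]), 'force': array([-0.78653081,  0.80524794, -0.68384783]), 'torque': array([-0.01415136, -0.01517728,  0.01123681]), 'grip_force': 0.0, 'finger_gap': 0.9983938956749464}
```

View pics/scene0.png

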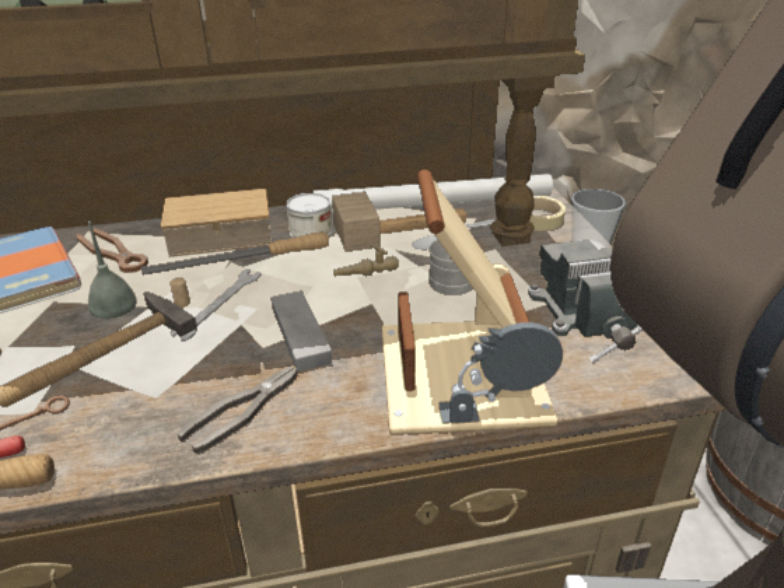

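View pics/top0.png

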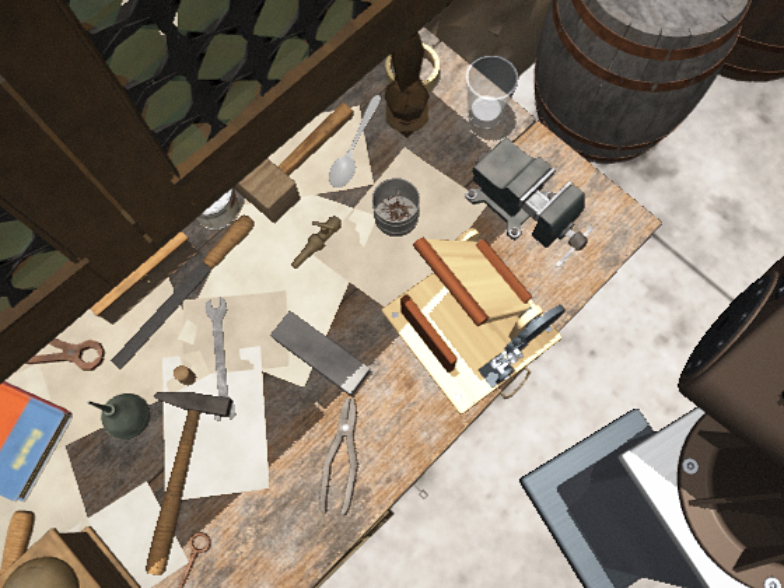

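Scene view (1.4× scale): the board is propped steeply, with the rail ends at about (426,175) and (434,225), the base's front edge from (390,430) to (552,422), and the stone at (300,330). In the top view the base corners are at (383,310), (466,412) and (560,342), and the rail runs from (420,242) to (481,318). I'll fit the poses from these points.

```bash
cat > h.py <<'E'
import numpy as np, cv2
from scipy.spatial.transform import Rotation as R
from scipy.optimize import least_squares, minimize
def proj(d,P):
    K=np.array([[d["fx"],0,d["cx"]],[0,d["fy"],d["cy"]],[0,0,1]])
    return cv2.projectPoints(np.asarray(P,float).reshape(-1,3),d["rvec"],d["tvec"],K,None)[0].reshape(-1,2)
def rest(p,P):            # stand coords -> world; p = hx,hy,yaw
    return R.from_euler('z',p[2]).apply(np.asarray(P,float).reshape(-1,3))+[p[0],p[1],.084]
def board(p,a,P):         # board coords about the hinge axis -> world
    return rest(p,R.from_euler('y',-a).apply(np.asarray(P,float).reshape(-1,3)))
def box(p,dims):
    l=np.array([[sx*dims[0]/2,sy*dims[1]/2,z] for sx in(-1,1) for sy in(-1,1) for z in(0,dims[2])])
    return R.from_euler('z',p[2]).apply(l)+[p[0],p[1],0]
def boxfit(ds,masks,p0,dims):
    def cost(p):
        c=0
        for d,m in zip(ds,masks):
            q=np.zeros(m.shape,np.uint8); h=cv2.convexHull(proj(d,box(p,dims)).astype(np.float32))
            cv2.fillConvexPoly(q,np.round(h*16).astype(np.int32),1,shift=4)
            c+=1-(q.astype(bool)&m).sum()/(q.astype(bool)|m).sum()
        return c
    r=minimize(cost,p0,method='Nelder-Mead',options=dict(initial_simplex=np.array(p0)+np.array([[0,0,0],[.02,0,0],[0,.02,0],[0,0,.15]]),xatol=1e-4))
    return r.x,r.fun
E
python3 - <<'E'
from bench import arm
from h import *
S=arm.capture("scene"); ms=arm.silhouettes("scene","whetstone")[0]["pixels"]
T=arm.capture("top"); mt=arm.silhouettes("top","whetstone")[0]["pixels"]
def back(d,uv,z):
    Rm=cv2.Rodrigues(np.array(d["rvec"]))[0]; c=-Rm.T@np.array(d["tvec"]); r=Rm.T@[(uv[0]-d["cx"])/d["fx"],(uv[1]-d["cy"])/d["fy"],1]
    return c+r*(z-c[2])/r[2]
k=1/1.4
B=[(.150,-.082,-.072),(.150,.118,-.072),(-.045,.118,-.072)]
tp=np.array([(383,310),(466,412),(560,342)])*k; sp=np.array([(385,325),(388,430),(553,422)])*k
for u in tp: print(back(T,u,.012))
for u in sp: print("s",back(S,u,.012))
rail=[(.181,-.064,.003),(.181,.064,.003)]
tr=np.array([(420,242),(481,318)])*k; sr=np.array([(427,176),(434,225)])*k
c=[back(T,u,.012) for u in tp]; y0=np.arctan2(*(c[1]-c[2])[1::-1])
h=c[2]-R.from_euler('z',y0).apply([-.045,.118,0])
def f(p): return np.concatenate([(proj(T,rest(p,B))-tp).ravel(),(proj(S,rest(p,B))-sp).ravel(),(proj(T,board(p,p[3],rail))-tr).ravel(),(proj(S,board(p,p[3],rail))-sr).ravel()])
r=least_squares(f,[h[0],h[1],y0,.9],loss='soft_l1'); print("rest",r.x.round(4)); print(f(r.x).round(1))
p=r.x; a=p[3]
t=[back(T,np.array(u)*k,.024) for u in [(290,315),(362,380)]]; m=(t[0]+t[1])/2
w,fn=boxfit([S,T],[ms,mt],[m[0],m[1],np.arctan2(*(t[1]-t[0])[1::-1])-np.pi/2],(.048,.152,.024)); print("stone",w,fn)
for n,d in(("S",S),("T",T)):
    im=cv2.resize(d["img"][:,:,::-1],None,fx=3,fy=3,interpolation=cv2.INTER_CUBIC)
    L=lambda P,col:cv2.polylines(im,[np.round(3*proj(d,P)+1).astype(int)],False,col,1)
    L(rest(p,B),(0,0,255)); L(board(p,a,rail),(0,255,0))
    for x in(0,.01,.02): L(board(p,a,[(x,-.055,.010),(x,.055,.010)]),(255,0,255))
    L(board(p,a,[(x,s,.010) for x,s in((.172,-.064),(.0,-.064),(0,.064),(.172,.064))]),(255,255,0))
    L(rest(p,[(0,.116,0),(0,-.08,0)]),(255,0,0))
    L(cv2.convexHull(proj(d,box(w,(.048,.152,.024))).astype(np.float32)) if 0 else box(w,(.048,.152,.024))[[1,3,7,5,1]],(0,0,255))
    o=(570,300) if n=="S" else (570,400)
    cv2.imwrite(f"pics/fit{n}.png",im[o[1]-60:o[1]+540,o[0]-10:o[0]+790] if n=="S" else im[o[1]-0:o[1]+500,o[0]:o[0]+800])
np.save("p.npy",p); np.save("w.npy",w)
# ik
print(arm.state()["clock"])
def tool(p,phi,flip): # tool z at pitch phi below level toward hinge, x along +-hinge y
    Rz=R.from_euler('z',p[2]).as_matrix(); z=Rz@[-np.cos(phi),0,-np.sin(phi)]; x=Rz@[0,flip,0]
    return R.from_matrix(np.c_[x,np.cross(z,x),z]).as_quat()
for fl in(1,-1):
  for a in(0,.5,1.0,1.35):
    for dphi in(0,.2,.4,.6):
      pt=board(p,a,(.181,0,.003))[0]; j=arm.solve_ik(pt,tool(p,a+dphi,fl)); print(fl,a,dphi,None if j is None else np.round(j,2))
E
```

```text
[0.51098813 0.35278577 0.012     ]
[0.31582289 0.32497284 0.012     ]
[0.33415284 0.14842756 0.012     ]
s [0.50915021 0.34864891 0.012     ]
s [0.31080978 0.33288715 0.012     ]
s [0.33133571 0.14596432 0.012     ]
rest [0.4459 0.1952 1.6547 0.9926]
[-0.4 -1.9 -4.1  2.5  3.7 -1.  -1.3 -1.8 -1.  -2.3  3.4 -0.2  0.5 -0.4
  2.   4.4 -1.1 -0.3  0.4  1.4]
stone [ 0.49852735  0.4657237  -4.31388868] 1.0937122128174124
1.1
1 0 0 [ 1.04  1.35  1.09 -0.74  2.13 -0.45]
1 0 0.2 [ 1.04  1.24  1.17 -0.66  1.97 -0.44]
1 0 0.4 [ 1.02  1.12  1.26 -0.59  1.8  -0.43]
1 0 0.6 [ 1.    1.    1.36 -0.53  1.62 -0.44]
1 0.5 0 [ 0.99  0.93  1.37 -0.58  1.77 -0.48]
1 0.5 0.2 [ 0.96  0.82  1.45 -0.51  1.6  -0.51]
1 0.5 0.4 [ 0.91  0.71  1.54 -0.44  1.43 -0.56]
1 0.5 0.6 [ 0.85  0.61  1.64 -0.35  1.25 -0.64]
1 1.0 0 [ 0.81  0.53  1.66 -0.42  1.38 -0.67]
1 1.0 0.2 [ 0.73  0.43  1.73 -0.31  1.23 -0.78]
1 1.0 0.4 [ 0.63  0.35  1.81 -0.17  1.08 -0.94]
1 1.0 0.6 [ 0.51  0.29  1.88  0.03  0.95 -1.16]
1 1.35 0 [ 0.57  0.3   1.83 -0.22  1.12 -0.98]
1 1.35 0.2 [ 0.44  0.24  1.89 -0.02  1.02 -1.21]
1 1.35 0.4 [ 0.29  0.21  1.95  0.22  0.96 -1.49]
1 1.35 0.6 [ 0.14  0.22  2.    0.47  0.96 -1.79]
-1 0 0 [ 1.04  1.35  1.09 -0.74  2.13  2.69]
-1 0 0.2 [ 1.04  1.24  1.17 -0.66  1.97  2.71]
-1 0 0.4 [ 1.02  1.12  1.26 -0.59  1.8   2.71]
-1 0 0.6 [ 1.    1.    1.36 -0.53  1.62  2.7 ]
-1 0.5 0 [ 0.99  0.93  1.37 -0.58  1.77  2.66]
-1 0.5 0.2 [ 0.96  0.82  1.45 -0.51  1.6   2.63]
-1 0.5 0.4 [ 0.91  0.71  1.54 -0.44  1.43  2.58]
-1 0.5 0.6 [ 0.85  0.61  1.64 -0.35  1.25  2.51]
-1 1.0 0 [ 0.81  0.53  1.66 -0.42  1.38  2.47]
-1 1.0 0.2 [ 0.73  0.43  1.73 -0.31  1.23  2.36]
-1 1.0 0.4 [ 0.63  0.35  1.81 -0.17  1.08  2.2 ]
-1 1.0 0.6 [0.51 0.29 1.88 0.03 0.95 1.98]
-1 1.35 0 [ 0.57  0.3   1.83 -0.22  1.12  2.16]
-1 1.35 0.2 [ 0.44  0.24  1.89 -0.02  1.02  1.94]
-1 1.35 0.4 [0.29 0.21 1.95 0.22 0.96 1.66]
-1 1.35 0.6 [0.14 0.22 2.   0.47 0.96 1.35]
```

View pics/fitS.png

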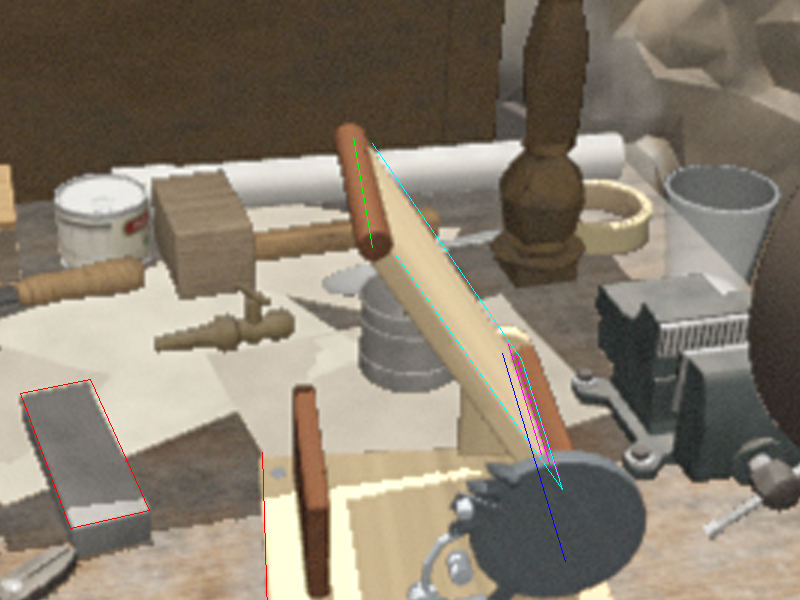

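View pics/fitT.png

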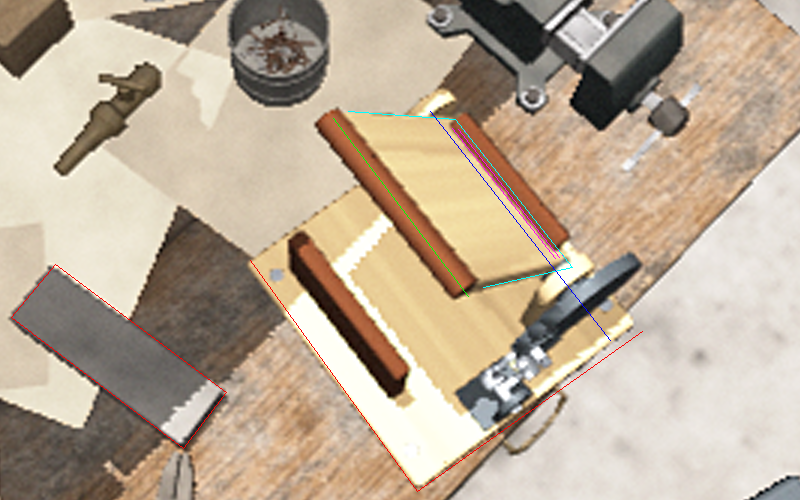

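The overlay shows the stone fit is good. The rest fit is 3–4 px off at the base corner and rail, so I'll refit with points read from these 3× crops.

```bash
python3 - <<'E'
from bench import arm
from h import *
S=arm.capture("scene"); T=arm.capture("top")
p0=np.load("p.npy")
st=lambda q:(np.array(q,float)+[570,400]-1)/3
ss=lambda q:(np.array(q,float)+[560,240]-1)/3
B=[(.150,-.082,-.072),(.150,.118,-.072),(-.045,.118,-.072)]
rail=[(.181,-.064,.003),(.181,.064,.003)]
tp=st([(251,262),(418,489),(636,322)]); sp=np.array([ss((264,456)),np.array((389,430))/1.4,np.array((553,423))/1.4])
tr=st([(327,119),(463,288)]); sr=ss([(349,134),(376,246)])
def f(p): return np.concatenate([(proj(T,rest(p,B))-tp).ravel(),(proj(S,rest(p,B))-sp).ravel(),2*(proj(T,board(p,p[3],rail))-tr).ravel(),2*(proj(S,board(p,p[3],rail))-sr).ravel()])
r=least_squares(f,p0,loss='soft_l1'); p=r.x; print("rest",p.round(4)); print(f(p).round(1))
L=least_squares(lambda v:np.concatenate([(proj(T,v.reshape(2,3))-tr).ravel(),(proj(S,v.reshape(2,3))-sr).ravel()]),board(p,p[3],rail).ravel())
q=L.x.reshape(2,3); print("rail tri",q.round(4),np.linalg.norm(q[1]-q[0]),"model",board(p,p[3],rail).round(4),L.fun.round(1))
np.save("p.npy",p)
im=cv2.resize(S["img"][:,:,::-1],None,fx=4,fy=4,interpolation=cv2.INTER_CUBIC)
def D(P,col): cv2.polylines(im,[np.round(4*proj(S,P)+1.5).astype(int)],False,col,1)
D(rest(p,B),(0,0,255)); D(board(p,p[3],rail),(0,255,0))
for s in(-.064,.064):
    t=np.linspace(0,6.3,30); D(board(p,p[3],np.c_[.181+.009*np.cos(t),t*0+s,.003+.009*np.sin(t)]),(0,255,0))
t=np.linspace(0,6.3,60); D(rest(p,np.c_[.056*np.cos(t),t*0+.116,.056*np.sin(t)]),(255,0,0))
D(board(p,p[3],[(.012,-.055,.010),(.012,.055,.010),(.012,.055,.024),(.002,.055,.024),(.002,-.055,.024)]),(255,0,255))
cv2.imwrite("pics/fit2.png",im[470:1070+180,1050:1750][:600])
E
```

```text
rest [0.4503 0.1964 1.6795 0.9957]
[-1.5 -0.3  0.4 -0.2  1.1  0.3 -2.1 -1.5 -0.4 -2.7  3.9 -3.5  0.4 -1.2
  2.9  2.2 -0.2  0.9 -1.1 -0.8]
rail tri [[0.5025 0.2992 0.2386]
 [0.3797 0.2845 0.2349]] 0.123730975364309 model [[0.5035 0.2987 0.2375]
 [0.3763 0.2849 0.2375]] [ 0.3 -0.2  0.3 -0.3 -0.4  0.1 -0.4  0.1]
```

View pics/fit2.png

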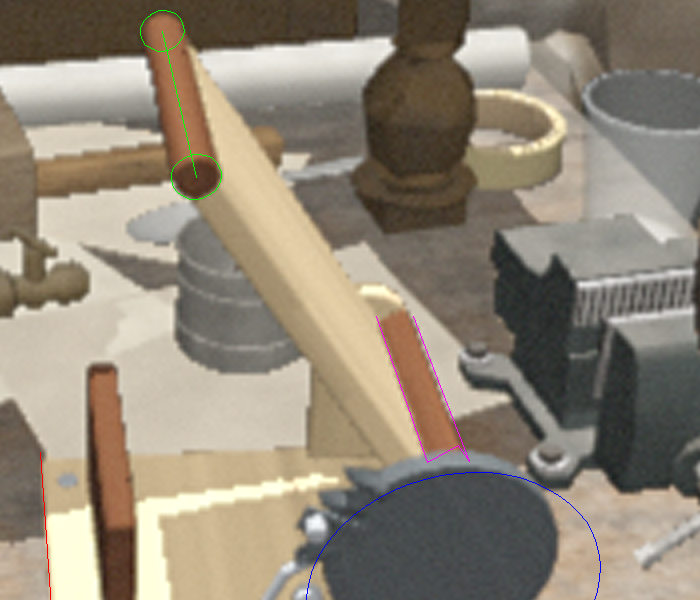

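The refit matches: the green rail circles sit on the rail ends at (163,32) and (196,177), and the ledge outline falls on the red ledge. The angle is about 1.0, so the board is in the fourth notch, and I'll lock it to 1.01. Next I cage the rail loosely between the fingers.

```bash
cat >> h.py <<'E'
p=np.array([.4503,.1985,1.683])
def railpose(a,off=0.,back=0.,e=.012,phi=None):
    phi=a+.35-.15*a if phi is None else phi
    Rz=R.from_euler('z',p[2]).as_matrix()
    z=Rz@[-np.cos(phi),0,-np.sin(phi)]; x=Rz@[0,1,0]; n=Rz@[-np.sin(phi),0,np.cos(phi)]
    return board(p,a,(.181,0,.003))[0]+(e-back)*z+off*n, R.from_matrix(np.c_[x,np.cross(z,x),z]).as_quat()
E
python3 - <<'E'
from bench import arm
from h import *
arm.gripper_to(.33,20)
P,q=railpose(1.01,0,.18); arm.reach(P,q)
print(arm.state()["clock"],P)
P,q=railpose(1.01); arm.move_l(P,q,.12)
s=arm.state(); print(s["clock"],s["ee_pos"],P,s["force"],s["finger_gap"])
ims=[]
for c in("scene","top"):
    d=arm.capture(c); u=proj(d,board(p,1.01,(.181,0,.003)))[0].astype(int)
    ims.append(cv2.resize(d["img"][max(u[1]-80,0):,max(u[0]-65,0):][:160,:130,::-1],(390,480),interpolation=cv2.INTER_CUBIC))
cv2.imwrite("pics/cage.png",np.hstack(ims))
E
```

```text
5.2167 [0.43313869 0.35080547 0.3959665 ]
6.8667 [0.44053173 0.28778958 0.2281355 ] [0.44028183 0.2874106  0.22765112] [ 0.27206084 -0.20237977 -0.1535195 ] 0.3349390111517872
```

View pics/cage.png

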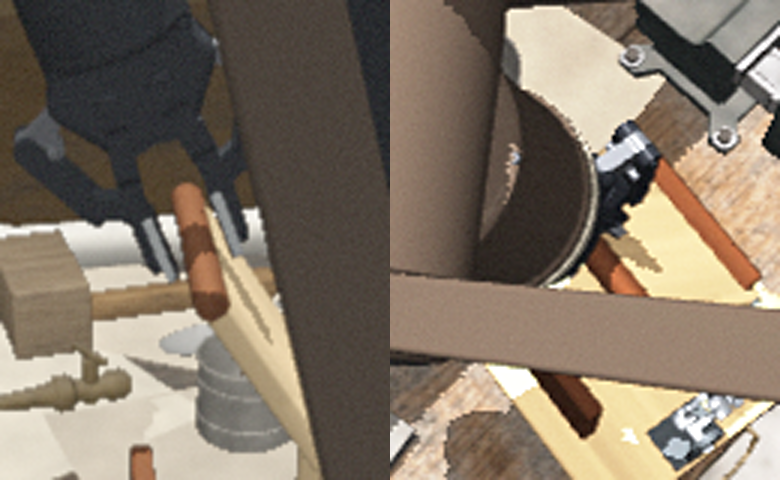

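The rail lies between the two fingers (scene crop, about (200,240)), and there's no contact force. I'll lift past the last notch and then lower in steps, checking force at each one.

```bash
cat >> h.py <<'E'
def sweep(arm,angles,off=.005,v=.1,lim=18):
    for a in angles:
        P,q=railpose(a,off); arm.move_l(P,q,v); s=arm.state(); f=s["force"]
        print(round(a,3),np.round(f,1),round(s["clock"],2))
        if np.linalg.norm(f)>lim: print("STOP"); return False
    return True
E
python3 - <<'E'
from bench import arm
from h import *
if sweep(arm,[1.01,1.12,1.23,1.35],.005):
    arm.hold(.2); d=arm.capture("scene")
    cv2.imwrite("pics/up.png",cv2.resize(d["img"][100:320,200:480,::-1],None,fx=2.5,fy=2.5,interpolation=cv2.INTER_CUBIC))
    for s in arm.silhouettes("scene","pawl")[:1]: print(s["conf"],s["extent"])
    sweep(arm,[1.28,1.2,1.12],.005)
E
```

```text
1.01 [-0.7 -0.5 -0.9] 7.22
1.12 [-0.3  1.3  0.3] 7.55
1.23 [ 0.5  1.  -0.6] 7.88
1.35 [-0.3 -0.6 -0.5] 8.24
0.56 [315.1, 258.2, 338.4, 278.6]
1.28 [-0.4  0.3 -0.7] 8.81
1.2 [0.1 1.4 0.7] 9.09
1.12 [ 0.5  1.4 -0.5] 9.38
```

View pics/up.png

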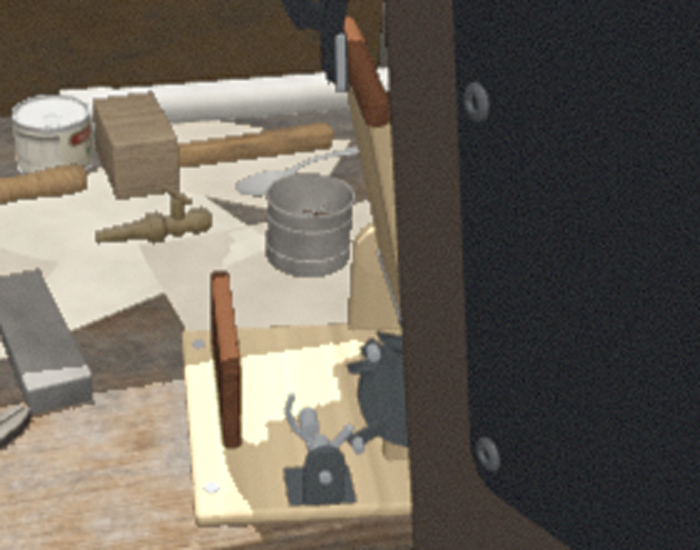

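The pawl at (310,430) has tipped left, clear of the wheel. I'll lower to flat and check before raising again.

```bash
python3 - <<'E'
from bench import arm
from h import *
if sweep(arm,[.97,.82,.67,.52,.37,.22,.1,.03],.005) and sweep(arm,[0.],.0):
    arm.hold(.3); d=arm.capture("scene")
    im=cv2.resize(d["img"][100:320,200:480,::-1],None,fx=2.5,fy=2.5,interpolation=cv2.INTER_CUBIC)
    for a in(0,.06):
        cv2.polylines(im,[np.round(2.5*(proj(d,board(p,a,[(.181,-.064,.003),(.181,.064,.003)]))-[200,100])).astype(int)],False,(0,255,0),1)
    cv2.imwrite("pics/flat.png",im)
print(arm.state()["joint_pos"].round(2))
E
```

```text
0.97 [ 0.1  1.3 -0.4] 9.78
0.82 [-1.3  1.1 -0.2] 10.19
0.67 [-0.8  0.3 -1.3] 10.6
0.52 [-0.9  0.8 -0.9] 11.01
0.37 [-0.6 -0.2 -1.2] 11.42
0.22 [-0.8 -0.2 -1.3] 11.82
0.1 [-1.2 -0.2 -2.5] 12.18
0.03 [-0.7 -0.9 -1.3] 12.44
0.0 [-0.3  0.1  0.2] 12.69
[ 1.03  1.14  1.27 -0.63  1.81 -0.43]
```

View pics/flat.png

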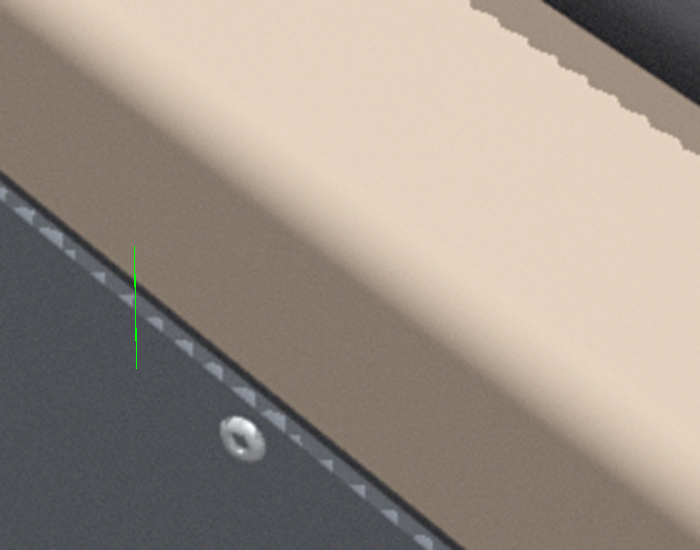

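The arm blocks the scene camera here. With off=0 and no force, the cage bounds the board at about 0.03 rad or less, which counts as flat. I'll nudge down a little to be sure, then raise past the second notch, let it settle, and back off to look.

```bash
python3 - <<'E'
from bench import arm
from h import *
for o in(-.003,-.005):
    if not sweep(arm,[0.],o,.03,8): break
sweep(arm,[0.],.003,.05,30)
if sweep(arm,[.05,.2,.35,.5,.64],.005) and sweep(arm,[.56,.50,.47],.005,.06) :
    sweep(arm,[.485],0,.05)
    P,q=railpose(.485,0,.08); arm.move_l(P,q,.15)
    P=P+[0,.02,.22]; arm.reach(P,[*railpose(1.2)[1]])
    arm.hold(.2); ims=[]
    for c in("scene","top"):
        d=arm.capture(c); u=proj(d,board(p,.485,(.1,0,.003)))[0].astype(int)-[65,80]
        im=cv2.resize(d["img"][u[1]:,u[0]:][:160,:130,::-1],(390,480),interpolation=cv2.INTER_CUBIC)
        for a,col in((.22,(255,0,0)),(.485,(0,255,0)),(.745,(0,0,255))):
            cv2.polylines(im,[np.round(3*(proj(d,board(p,a,[(.181,-.064,.003),(.181,.064,.003)]))-u)).astype(int)],False,col,1)
        ims.append(im)
        print([(round(s["conf"],2),s["extent"]) for s in arm.silhouettes(c,"lift_rail")[:1]])
    cv2.imwrite("pics/prop.png",np.hstack(ims))
print(arm.state()["clock"])
E
```

```text
0.0 [1.4 0.9 4.1] 13.29
0.0 [ 0.4 -2.6 15.1] 13.54
STOP
0.0 [-0.2 -0.9 -0.1] 13.85
0.05 [ 0.4  3.1 -1.9] 14.11
0.2 [ 0.9  2.2 -2. ] 14.52
0.35 [ 0.7  2.6 -1.3] 14.93
0.5 [ 1.1  2.9 -0.2] 15.33
0.64 [ 0.4  1.8 -0.7] 15.72
0.56 [-0.8  0.2 -1.4] 16.1
0.5 [-1.  -0.5 -2.3] 16.42
0.47 [0.5 0.  0.6] 16.67
0.485 [-0.1 -0.5 -0.1] 16.92
[(0.91, [262.3, 158.4, 397.3, 290.4])]
[(0.67, [312.6, 170.9, 361.4, 193.5])]
18.9
```

View pics/prop.png

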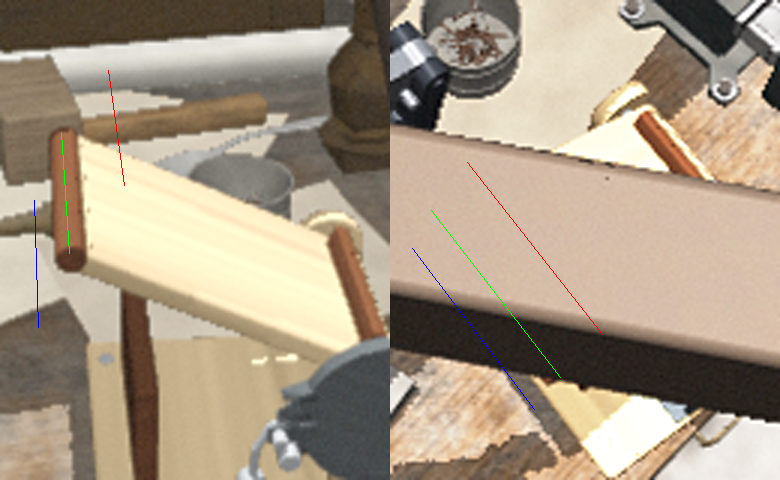

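The rail lies right on the green 0.485 line in the scene view, at (62,190), so the board is in the second notch. Next I re-measure the stone and pick it up.

```bash
cat >> h.py <<'E'
A=.485
def Rq(z,y): 
    z=z/np.linalg.norm(z); y=y-z*(y@z); y/=np.linalg.norm(y); return R.from_matrix(np.c_[np.cross(y,z),y,z]).as_quat()
X=board(p,A,(1,0,0))[0]-board(p,A,(0,0,0))[0]; N=board(p,A,(0,0,1))[0]-board(p,A,(0,0,0))[0]; Y=board(p,A,(0,1,0))[0]-board(p,A,(0,0,0))[0]
SEAT=board(p,A,(.012,0,.010))[0]
def place(gap,h,s): return SEAT+X*(.076+gap)+N*h, Rq(-N,s*Y)
E
python3 - <<'E'
from bench import arm
from h import *
w=np.load("w.npy")
def pick(s,z,w): return np.array([w[0],w[1],z]), Rq(np.array([0,0,-1.]),s*np.array([np.cos(w[2]),np.sin(w[2]),0]))
arm.gripper_to(1.0)
for s in(1,-1):
    j=arm.solve_ik(*pick(s,.004,w)); print("pick",s,None if j is None else j.round(2))
    j=arm.solve_ik(*place(.01,.1,s)); print("place",s,None if j is None else j.round(2))
best=max((1,-1),key=lambda s:-abs(arm.solve_ik(*pick(s,.15,w))[5]))
P,q=pick(best,.16,w); arm.reach(P,q); arm.hold(.2)
ds=[];ms=[]
for c in("wrist","top","scene"):
    d=arm.capture(c); r=arm.silhouettes(c,"whetstone")
    if r:
        q_=np.zeros((420,560),np.uint8); cv2.fillConvexPoly(q_,np.round(cv2.convexHull(proj(d,box(w,(.048,.152,.024))).astype(np.float32))).astype(np.int32),1)
        m=r[0]["pixels"]; print(c,round(r[0]["conf"],2),r[0]["extent"],"IoU",((q_>0)&m).sum()/((q_>0)|m).sum(), np.argwhere(m).mean(0)[::-1],np.argwhere(q_).mean(0)[::-1])
        if c=="wrist": ds,ms=[d],[m]; im=d["img"][:,:,::-1].copy(); cv2.polylines(im,[np.round(proj(d,box(w,(.048,.152,.024))[[1,3,7,5,1]])).astype(int)],False,(0,0,255),1)
if ds:
    w2,fn=boxfit(ds,ms,list(w),(.048,.152,.024)); print("refit",w2,fn,w)
    cv2.polylines(im,[np.round(proj(d if 0 else ds[0],box(w2,(.048,.152,.024))[[1,3,7,5,1]])).astype(int)],False,(0,255,0),1); np.save("w2.npy",w2)
    cv2.imwrite("pics/wr.png",im)
print(best,arm.state()["clock"])
E
```

```text
pick 1 [ 0.71  0.79  1.66 -0.    0.69 -1.26]
place 1 [0.07 0.29 2.05 0.62 0.93 2.68]
pick -1 [ 0.71  0.79  1.66 -0.    0.69  1.88]
place -1 [ 0.07  0.29  2.05  0.62  0.93 -0.46]
wrist 0.92 [255.0, 106.1, 309.4, 270.7] IoU 0.9428323949761802 [283.15049822 188.45848127] [282.95897102 188.64767177]
top 0.77 [206.7, 231.4, 264.4, 280.9] IoU 0.7455905932656334 [233.98996416 255.72688172] [229.51950828 252.50668092]
scene 0.76 [192.3, 208.9, 237.6, 267.8] IoU 0.9500301023479831 [214.72222222 236.44507576] [214.67734139 236.31661631]
refit [ 0.49878918  0.46656932 -4.28991069] 0.04129145618273666 [ 0.49852735  0.4657237  -4.31388868]
1 21.1083
```

View pics/wr.png

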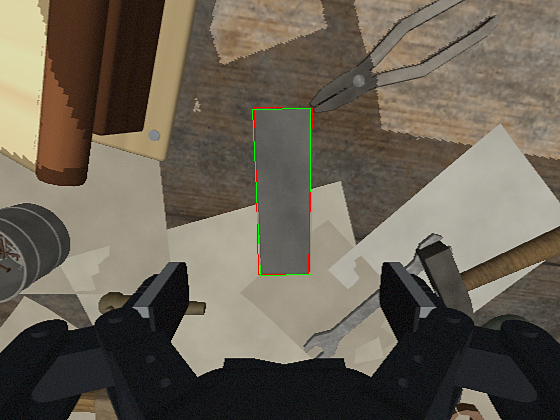

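Both fits (red and green) outline the stone at (283,188), and the pliers' tip sits just beside its near corner at (313,105). I'll grip it mid-length and lift straight up.

```bash
python3 - <<'E'
from bench import arm
from h import *
w=np.array([.4987,.4662,-4.30])
q=Rq(np.array([0,0,-1.]),np.array([np.cos(w[2]),np.sin(w[2]),0]))
arm.move_l([w[0],w[1],.004],q,.12)
print(arm.state()["force"].round(1))
arm.gripper_to(0.,45); s=arm.state(); print(s["finger_gap"],s["grip_force"])
arm.move_l([w[0],w[1],.06],q,.05); arm.move_l([w[0],w[1],.27],q,.2)
arm.hold(.2); s=arm.state(); print(s["finger_gap"],s["grip_force"],s["force"].round(1))
P,q=place(.012,.09,-1); arm.reach(P,q); arm.move_l(place(.012,.02,-1)[0],q,.12)
arm.hold(.3); F0=arm.state()["force"]; np.save("F0.npy",F0); print(F0.round(1),arm.state()["clock"])
d=arm.capture("scene"); cv2.imwrite("pics/pre.png",cv2.resize(d["img"][100:320,200:480,::-1],None,fx=2.5,fy=2.5,interpolation=cv2.INTER_CUBIC))
E
```

```text
[ 0.2 -0.4  0.1]
0.5529140636608826 46.947280168533325
0.5466219062298262 47.07853138446808 [-0.3  0.1 -5.9]
[ 0.3  0.4 -5.3] 27.6833
```

View pics/pre.png

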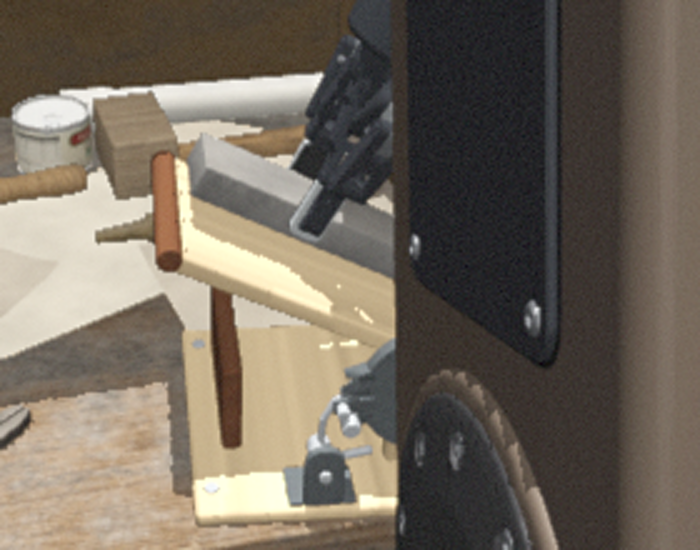

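The stone is held parallel above the board, with its upper end at (205,160), and the pawl is on the wheel. Now a guarded lowering, then a slide to the ledge.

```bash
python3 - <<'E'
from bench import arm
from h import *
F0=np.load("F0.npy")
def f():
    v=[]
    for _ in range(4): arm.hold(.03); v.append(arm.state()["force"]-F0)
    v=np.mean(v,0); return v@N,v@X
gap,h=.012,.008
def go(v=.03): arm.move_l(place(gap,h,-1)[0],place(gap,h,-1)[1],v)
go(.04); print(h,f())
def down(th):
    global h
    while h>-.003:
        h-=.0007; go(); n,x=f()
        if n>th: break
    print("down h",round(h,4),n,x)
down(3.5)
h+=.0006
while gap>-.010:
    gap-=.0015; go(); n,x=f()
    if n>9: h+=.0004
    if x>6: break
print("slide gap",gap,n,x,"h",h)
down(3.5)
print(arm.state()["clock"])
arm.gripper_to(.66); arm.hold(.3)
arm.gripper_to(.75)
s=arm.state(); print(s["finger_gap"],(s["force"]).round(1))
P,q=place(gap,.10,-1); arm.move_l(P,q,.12)
arm.reach(P+[-.05,-.25,.15],q)
arm.hold(.3); ims=[]
for c in("scene","top"):
    d=arm.capture(c); u=proj(d,board(p,.485,(.1,0,.003)))[0].astype(int)-[65,80]
    im=cv2.resize(d["img"][u[1]:,u[0]:][:160,:130,::-1],(390,480),interpolation=cv2.INTER_CUBIC); ims.append(im)
    t=[(sx*.024,sy*.024,0) for sx in (0,)for sy in(0,)]
    P=board(p,A,[(.012+x,y,.034) for x,y in((0,-.024),(.152,-.024),(.152,.024),(0,.024),(0,-.024))])
    cv2.polylines(im,[np.round(3*(proj(d,P)-u)).astype(int)],False,(0,255,0),1)
cv2.imwrite("pics/done.png",np.hstack(ims)); print(arm.state()["clock"])
E
```

```text
0.008 (np.float64(0.27061172314296483), np.float64(-0.5987848025080742))
down h 0.0045 3.613481573817262 1.6124778782412421
slide gap -0.002999999999999998 2.5462656611749424 6.9549943954111315 h 0.0050999999999999995
down h 0.0044 6.941263540690123 9.39926446852684
34.45
0.7479422477828466 [-0.  -0.3  0.1]
37.7417
```

View pics/done.png

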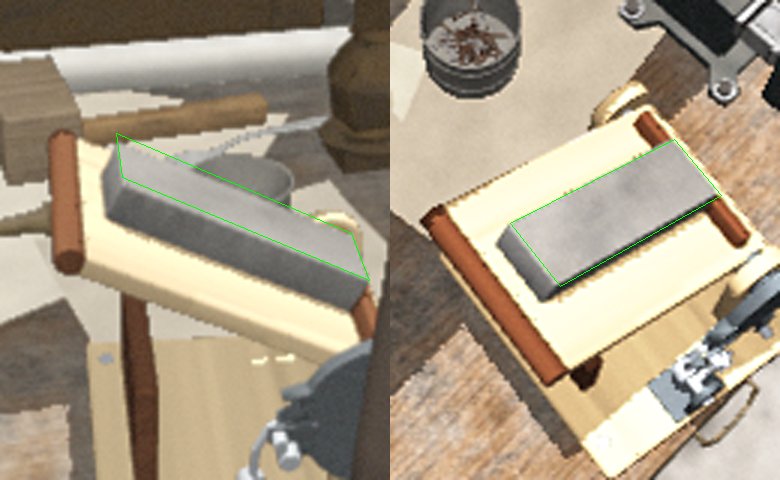

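The stone lies flat and lengthwise up the slope. Its lower end is against the ledge (top crop, about (700,170)), and the slide force and the green outline both agree. The board is still in the second notch and the arm is clear, so I'm handing it in.

```bash
python3 -c "
from bench import arm
print(arm.sign_off())"
```

```text
the job is handed in; nothing more can be done
None
```

The job is handed in: I lifted the board past the last notch, let it down flat and propped it in the second notch, then set the whetstone flat up the slope against the ledge; nothing else on the bench was handled, and the robot clock read about 38 s.

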